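# Turn the tube rotator's wheel until the red-capped tube stands up

### The arm

A 6-joint arm with a two-finger parallel gripper is mounted at the origin on the work surface. World frame = base frame: x ahead of the robot, y to its left, z up, the work surface at z = 0. Lengths are in m, angles in rad, forces in N, time in s.
With the tool pointing down it reaches from about 0.3 to 0.875 m from the base axis. Payload 6.4 kg.
Tool frame: the origin (TCP) lies at the very end of the fingers, on their centre line; the grasp point (between the pads) lies bot.grip_depth behind it (bot.grip_depth is the distance from the TCP to the grasp point, in m); z points along the fingers, y is the line along which they close (so a half turn about z gives the same grasp; the last joint's range is limited). The gripper opens to 85 mm and grips with 20 to 120 N. Pads are 22 mm wide; open, the fingers measure 114 mm over their backs; the gripper's body (76 mm by 85 mm) begins 54 mm behind the grasp point. The pads swing forward as they close: fully open they stand 13 mm farther back than shut.
Start: joints at [-1.483, 0.181, 1.607, -0, 1.354, -0.206], TCP at [0.167, -0.55, 0.231] pointing down, gripper open.
Joint ranges: [-2.99, 2.99], [-0.89, 2.07], [0.3, 2.58], [-1.14, 4.28], [0, 2.63], [-3.12, 3.12]. Speed limits (rad/s): [2.57, 2.57, 3.01, 3.14, 3.14, 3.14].

### API

Orientations are given as [roll, pitch, yaw] about the fixed x, y, z axes, in that order (R = Rz(yaw) Ry(pitch) Rx(roll)).
In Python, from station import bot gives the robot as it stands.
- The arm moves only by the tool send_rows, never from a script. Its argument "series" is a list of rows, each a list of 3 entries, a list of its own where there are three numbers: the turn, a rotation vector about the world's x, y, z in degrees, then the shift along the world's x, y, z in m, then the opening, from 0 (shut) to 1 (fully open). In form: [[[ax, ay, az], [tx, ty, tz], hand], ...]. A call has 1 to 10 rows; each row is the pose to reach, as a shift and turn from the pose commanded when the call began; what a row does not reach only later rows make up. A row lasts 1/10 s, in which the tool goes at most 50 mm and 8.59 degrees, less where a joint would pass 70% of its speed; a pose out of reach is approached as far as the arm can. A call with a gripper value outside its range is refused whole. The fingers move at their own pace and stop on an object; the grip force is fixed at half the most. Time passes only in rows, so rows that repeat a pose let the fingers close. It gives the time, the measured TCP pose, the force, the opening and the grip force at its end, in the units of the state.
- bot.get_state(): the state, without advancing time (a new reading comes with each control period).
- bot.grab_frame(name): name is "scene" or "side" or "wrist"; returns a dict with "img" (480x640x3 uint8, red, green, blue), "fx", "fy", "cx", "cy" (pixels), "R" (3x3) and "t" (3): a world point X has camera coordinates R X + t; the wrist camera has in their place "hand_eye" (4x4, takes a point from camera to tool coordinates, whose origin is the TCP and whose axes are the flange's). Camera axes: x right, y down, z forward; pixel columns grow to the right and rows downward; lengths in m; the calibration is good to about 2 mm. The wrist camera is an equidistant fisheye: a pixel r from the principal point sees the ray r / f radians off the axis. A picture is of the moment at which its call begins: read the wrist's pose just before it. There is no depth.
- bot.finish_job(): hands the job in; it is judged then, once.
The state is a dict: "clock": time; "joint_positions": joint angles; "joint_vel": joint speeds; "effort": joint torques, N m; "position": TCP position; "orientation": TCP orientation; "wrist_force": force on the tool from outside, world axes, zero at the start; "moment": the same for the moment, N m; "gripper_width": finger opening in m; "finger_force": force on a finger pad.
Only numpy, scipy, OpenCV 4.12 (cv2) and the standard library are available. Lean on these libraries where they do the work, as an engineer would, in place of code of your own. Each camera call takes 0.05 s, during which the arm holds its last target. There are 200 camera calls.

### The job

The tube rotator is switched off. Push its wheel round gently by the spokes, one spoke after another, with the fingertips and without gripping anything, until the tube with the red cap points straight up, cap uppermost, and leave the wheel standing still like that. Do not disturb the spray bottle, the two sample pots or the tube rack around it.

Things in the scene. Friction and masses are not known exactly. Their poses are not given: they have to be found in the camera images.
- rotator: Tube rotator's drive unit, fixed to the bench: ivory housing (112 mm along its x, 106 wide, rounded top 241 high) on a blue-grey plinth (160 x 145 mm). Origin on the bench under the plinth's centre; z up; +x runs out along the wheel's shaft. The wheel stands upright, square to that x, its centre at x 90 mm, z 195 mm from this origin.
- hub (a point): Centre of the wheel, half-way through its spokes' depth. Six equal grey spokes 60 degrees apart: 24 mm wide, 24 mm deep along the axis, from 24 to 114 mm out from the axis. No outer rim: fingers can come down between two spokes. A thin ring joins the spokes' back faces 60 mm from the axis. The axes turn with the wheel: x along its axis away from the housing, z out along the red tube.
- red_cap (a point): Middle of the outer face of the one red cap. Each spoke holds a tube lengthwise, whose cap (20 mm wide, 22 mm long) sticks out of the spoke's end to 137 mm from the wheel's axis; the other five caps are blue. This point's z axis points outward along the red-capped tube.
- wheel (a joint): Angle of the wheel, rad: 0 (or 6.283, a whole turn) when the red-capped tube points straight up. It grows as the top of the wheel moves to the rotator's -y side (right-handed about the rotator's +x). It can be turned either way; friction of 0.22 N m (2 to 3 N at a spoke) keeps it wherever it is left.
- spray: Spray bottle, clear with red and white trigger head, 80 mm wide, 246 mm high, standing loose. Origin under its centre. Leave alone.
- red_pot: Small white sample pot with red lid, 34 mm wide, 64 mm high, standing loose. Origin under its centre. Leave alone.
- white_pot: Small white sample pot with white lid, 34 mm wide, 64 mm high, standing loose. Origin under its centre. Leave alone.
- rack: Blue tube rack, 60 x 170 mm, 75 mm high, with blue-capped tubes up to 112 mm high, standing loose. Origin under its centre. Leave alone.

How it is judged:
At the end, for the whole second after the job is handed in: The red-capped tube points straight up within 0.09 rad (5 degrees), the wheel is at rest, and the spray bottle, pots and rack are within 20 mm of where they stood (angle between red_cap's own z axis and vertical below 0.09 rad and velocity of joint wheel between -0.05 and 0.05 rad/s and distance of each of spray, red_pot, white_pot, rack from where it was at the start of the episode below 0.02 m); the robot touches nothing.
It fails at once if the wheel is gripped or pushed hard (over 30 N between fingers and rotator) (contact force between the fingers and rotator above 30 N).
It fails at once if the wheel or its unit is pushed with the arm or the hand instead of the fingers (contact force between the arm and rotator above 5 N).
It fails at once if the wheel is spun fast (over 3 rad/s) (velocity of joint wheel above 3 rad/s or velocity of joint wheel below -3 rad/s).
It fails at once if the spray bottle, a sample pot or the rack is shoved, tipped or lifted (distance of any of spray, red_pot, white_pot, rack from where it was at the start of the episode above 0.03 m or angle between any of spray, red_pot, white_pot, rack's own z axis and vertical above 0.3 rad).
It also fails if it takes over 61 s, if anything falls off the work surface, if the arm or the gripper's body presses on something with over 40 N, if the wrist force passes 120 N, or if a joint passes its speed limit or range.

## Working session

There is one attempt and no reset: what is moved stays moved. The work goes in short steps, Python scripts to look and compute and a tool call to move; the robot and the scene stay as the last step left them, time stands still between calls to the robot, and variables do not carry over. Pictures are saved under pics/ and viewed, at most 10 in all, crops included, and the job is handed in when it is done.

Besides the shell and the picture viewer there is one more tool, called after "Request:" in YAML: its name, and indented under it one key for each argument. send_rows: Moves the arm, as the interface text tells. Its arguments: {"type":"object","properties":{"series":{"type":"array"}},"required":["series"]}

```bash
mkdir -p pics
python3 - <<'E'
from station import bot
import cv2,pickle
print(bot.grip_depth, bot.get_state())
d={}
for n in("scene","side"):
    f=bot.grab_frame(n); d[n]=f; cv2.imwrite(f"pics/{n}0.png",f["img"][:,:,::-1]); print(n,f["fx"],f["cx"],f["cy"],f["R"],f["t"])
pickle.dump(d,open("f0.pkl","wb"))
E
```

```text
0.0187 {'clock': 0.0, 'joint_positions': array([-1.48326358e+00,  1.81550687e-01,  1.60800934e+00, -1.15379524e-05,
        1.35377589e+00, -2.06306181e-01]), 'joint_vel': array([ 0.00037599,  0.00062723, -0.00013822, -0.0027935 , -0.00069114,
       -0.00160003]), 'effort': array([ 2.50314188e-03, -4.44875157e+01, -3.51331544e+01, -2.17566567e-04,
        8.97282560e-03,  6.76259177e-06]), 'position': array([ 0.16649749, -0.54979501,  0.23037807]), 'orientation': array([-3.13988405e+00, -3.46075773e-04,  2.93841126e-01]), 'wrist_force': array([ 0.146837  , -1.04618326, -0.10085167]), 'moment': array([-0.01800312, -0.00349213,  0.04672235]), 'finger_force': 0.0, 'gripper_width': 0.08529189156488873}
scene 515.1682655485375 320.0252342312496 241.5813193061451 [[-0.24954524  0.96815193 -0.02022401]
 [ 0.56231882  0.12787405 -0.81697355]
 [-0.78836839 -0.2152442  -0.57632041]] [ 0.12013088 -0.18040025  1.71940435]
side 586.6165638868928 313.4559113540066 227.99593200027118 [[ 0.98361368 -0.1792952   0.0189037 ]
 [-0.09961592 -0.62787817 -0.77191041]
 [ 0.15026905  0.75737853 -0.63545021]] [-0.58525082  0.24041018  1.35518733]
```

View pics/scene0.png

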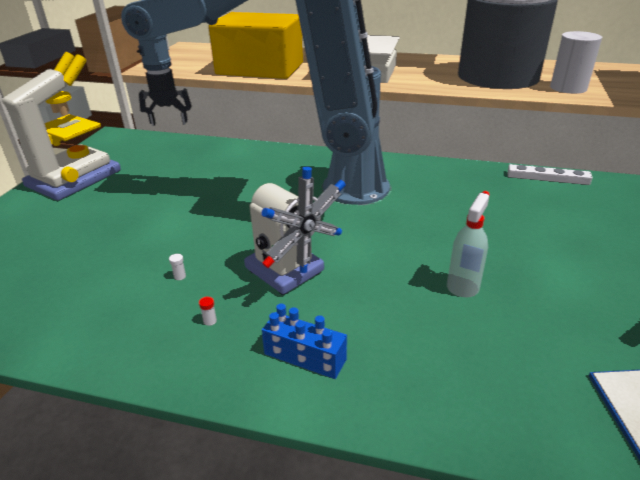

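View pics/side0.png

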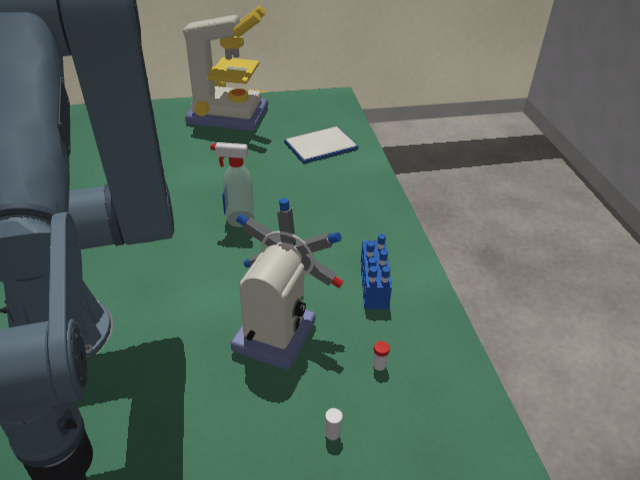

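Both views show the wheel with one spoke near vertical (scene 307,172; side 285,204). The red cap is about 120° from the top (scene 268,263; side 337,282). The pots and the rack stand on the red cap's side, and the spray bottle is well off to the other side. Next I fit the pose.

```bash
cat > h.py <<'E'
import numpy as np,cv2,pickle
from scipy.optimize import least_squares
def proj(f,X):
    c=np.asarray(X)@np.array(f["R"]).T+f["t"]; return np.c_[f["fx"]*c[:,0]/c[:,2]+f["cx"],f["fy"]*c[:,1]/c[:,2]+f["cy"]]
def snap(f,p,red,w=9):
    x,y=map(int,p); r=f["img"].astype(int)[y-w:y+w+1,x-w:x+w+1]
    R,G,B=r[...,0],r[...,1],r[...,2]
    m=(R>2*G)&(R>2*B)&(R>80) if red else (B>1.8*R)&(B>1.4*G)&(B>70)
    v,u=np.nonzero(m); return np.array([u.mean()+x-w,v.mean()+y-w]),m.sum()
def wheelpt(q,phi,r,dx=.09):   # q = x,y,yaw
    c,s=np.cos(q[2]),np.sin(q[2]); lx,ly=dx,-r*np.sin(phi)
    return [q[0]+c*lx-s*ly,q[1]+s*lx+c*ly,.195+r*np.cos(phi)]
def ground(f,p,z):
    R=np.array(f["R"]);C=-R.T@f["t"];d=R.T@[(p[0]-f["cx"])/f["fx"],(p[1]-f["cy"])/f["fy"],1]
    return C+d*(z-C[2])/d[2]
E
python3 - <<'E'
from h import *
d=pickle.load(open("f0.pkl","rb"))
# (index k: spoke at theta+60k deg)
obs={"scene":{0:(268,263),-1:(267,213),-2:(307,172),-3:(341,184),-4:(339,232)},"side":{0:(337,282),-1:(335,238),-2:(285,204),-3:(243,220),-4:(248,263)}}
O=[]
for n in obs:
    for k,p in obs[n].items():
        s,m=snap(d[n],p,k==0); print(n,k,s,m); O.append((n,k,s))
def res(q): return np.concatenate([(proj(d[n],[wheelpt(q,q[3]+k*np.pi/3,.126)])[0]-s) for n,k,s in O])
hub0=ground(d["scene"],(305,225),.195); print(hub0)
best=min((least_squares(res,[hub0[0]-.09,hub0[1],y,2.09]) for y in(-1,0,.5,1)),key=lambda s:s.cost)
print(best.x,np.degrees(best.x[2:]),best.fun.round(1)); print("hub",wheelpt(best.x,0,0))
for nm,ps,z in [("white",((178,258),(334,413)),.064),("red",((207,302),(381,349)),.064),("spraybase",((465,290),(240,220)),0)]:
    print(nm,*[ground(d[n],p,z).round(3) for n,p in zip(("scene","side"),ps)])
for p in [(264,330),(347,354),(338,371),(265,347)]: print("rack",ground(d["scene"],p,.075 if p[1]<360 and p[1]!=347 else 0).round(3))
for n in d:
    im=d[n]["img"][:,:,::-1].copy()
np.save("q.npy",best.x)
E
```

```text
scene 0 [267.83870968 261.35483871] 93
scene -1 [267.72380952 212.57142857] 105
scene -2 [306.46017699 172.33628319] 113
scene -3 [340.13793103 184.17241379] 87
scene -4 [337.9 231.2] 40
side 0 [336.90410959 281.69863014] 73
side -1 [333.99019608 237.3627451 ] 102
side -2 [283.81730769 204.06730769] 104
side -3 [241.58536585 219.08536585] 82
side -4 [246.58333333 262.91666667] 36
[ 0.54005916 -0.0164992   0.195     ]
[ 0.48329804 -0.0957022   1.01005604  2.00865336] [ 57.87194828 115.08736002] [ 0.2  1.  -0.3  0.6 -0.1  0.4 -0.5  1.2 -1.4 -0.3 -1.2  0.  -0.5 -0.1
 -0.8 -0.3 -0.9 -0.4  1.4 -1.1]
hub [np.float64(0.5311612354088764), np.float64(-0.019484656006943088), np.float64(0.195)]
white [ 0.568 -0.35   0.064] [ 0.569 -0.355  0.064]
red [ 0.705 -0.206  0.064] [ 0.701 -0.219  0.064]
spraybase [0.452 0.366 0.   ] [0.444 0.349 0.   ]
rack [ 0.77  -0.045  0.075]
rack [0.794 0.137 0.075]
rack [0.778 0.115 0.   ]
rack [ 0.749 -0.057  0.   ]
```

The fit is clean, about 1 px. The hub is at (0.531, -0.019), the shaft yaw is 57.9°, and the red tube is at +115°. I'll push the top spoke towards the rotator's +y side in two strokes of about 57°. First I raise the arm and cross over with the fingers shut.

Request:
send_rows:
  series:
    - [[0, 0, 0], [0, 0, 0.05], 0]
    - [[0, 0, 0], [0, 0, 0.1], 0]
    - [[0, 0, 0], [0, 0, 0.15], 0]
    - [[0, 0, 0], [0, 0, 0.19], 0]
    - [[0, 0, -8], [0.03, 0.04, 0.19], 0]
    - [[0, 0, -16], [0.06, 0.08, 0.19], 0]
    - [[0, 0, -24], [0.09, 0.12, 0.19], 0]
    - [[0, 0, -32], [0.12, 0.16, 0.19], 0]
    - [[0, 0, -40], [0.15, 0.2, 0.19], 0]
    - [[0, 0, -48.9], [0.18, 0.24, 0.19], 0]

```text
clock: 1.1
position: [0.3406, -0.3179, 0.421]
orientation: [-3.141, 0.0, -0.53]
wrist_force: [0.2, -0.6, -0.1]
gripper_width: -0.0002
finger_force: 0.0
```

Request:
send_rows:
  series:
    - [[0, 0, 0], [0.03, 0.04, 0], 0]
    - [[0, 0, 0], [0.06, 0.08, 0], 0]
    - [[0, 0, 0], [0.09, 0.12, 0], 0]
    - [[0, 0, 0], [0.12, 0.16, 0], 0]
    - [[0, 0, 0], [0.15, 0.2, 0], 0]
    - [[0, 0, 0], [0.18, 0.24, 0], 0]
    - [[0, 0, 0], [0.214, 0.276, 0], 0]
    - [[0, 0, 0], [0.214, 0.276, 0], 0]
    - [[0, 0, 0], [0.214, 0.276, 0], 0]
    - [[0, 0, 0], [0.214, 0.276, 0], 0]

```text
clock: 2.1
position: [0.5534, -0.0444, 0.421]
orientation: [3.141, 0.001, -0.525]
wrist_force: [-0.5, 0.3, 0.0]
gripper_width: -0.0001
finger_force: 0.0
```

Request:
send_rows:
  series:
    - [[0, 0, -2], [0.007, 0.01, 0], 0]
    - [[0, 0, -2], [0.007, 0.01, -0.02], 0]
    - [[0, 0, -2], [0.007, 0.01, -0.04], 0]
    - [[0, 0, -2], [0.007, 0.01, -0.06], 0]
    - [[0, 0, -2], [0.007, 0.01, -0.06], 0]
    - [[0, 0, -2], [0.007, 0.01, -0.06], 0]

```text
clock: 2.7
position: [0.5604, -0.035, 0.362]
orientation: [3.142, -0.0, -0.561]
wrist_force: [-0.6, -0.4, 0.3]
gripper_width: 0.0003
finger_force: 0.0
```

Run:
```python
from station import bot
import cv2,numpy as np
print(bot.get_state()["position"])
a=bot.grab_frame("scene")["img"][100:300,200:420];b=bot.grab_frame("side")["img"][120:320,180:400]
cv2.imwrite("pics/c1.png",cv2.resize(np.hstack([a,b]),(800,364),interpolation=cv2.INTER_CUBIC)[:,:,::-1])
```

```text
[ 0.5604202  -0.03497485  0.36196205]
```

View pics/c1.png

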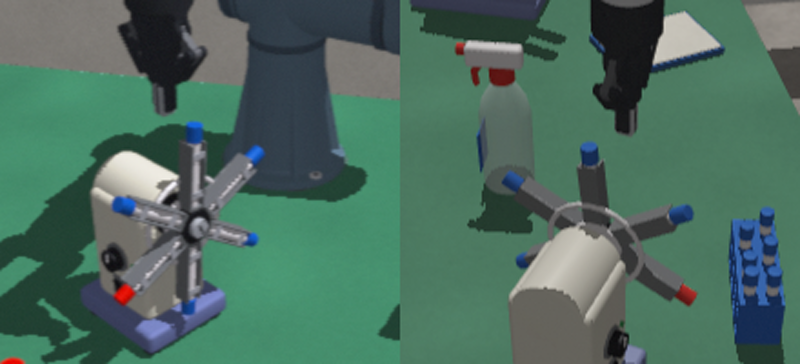

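The finger hangs clear on the −y side of the top spoke in both views (left panel 165,110; right panel 625,130; spoke caps at 195,130 and 590,155). Next I compute stroke 1.

```bash
cat > stroke.py <<'E'
import numpy as np
def path(a0,a1,n,r=.100,h=.011,tk=.5,dx=.093):
    q=np.load("q.npy"); c,s=np.cos(q[2]),np.sin(q[2]); out=[]
    for a in np.linspace(a0,a1,n):
        A=np.radians(a);t=max(a,0)*tk;T=np.radians(t)
        y=r*np.sin(A)-.012*np.cos(A)-h*np.cos(T); z=r*np.cos(A)+.012*np.sin(A)+h*np.sin(T)
        out.append(([-t*c,-t*s,0],[q[0]+c*dx-s*y,q[1]+s*dx+c*y,.195+z]))
    return out
def show(base,a0,a1,n,**k):
    for i in range(0,1):
        P=path(a0,a1,n,**k)
        for j,(t,p) in enumerate(P):
            print(np.linspace(a0,a1,n)[j].round(1),np.round(t,1).tolist(),np.round(np.array(p)-base,4).tolist(), np.round(p,3).tolist())
E
python3 -c "
from stroke import *
show([.5604,-.035,.362],-4,62,23)"
```

```text
-4.0 [-0.0, -0.0, 0.0] [-0.0023, 0.0021, -0.0681] [0.558, -0.033, 0.294]
-1.0 [-0.0, -0.0, 0.0] [-0.0067, 0.0049, -0.0672] [0.554, -0.03, 0.295]
2.0 [-0.5, -0.8, 0.0] [-0.0111, 0.0077, -0.0665] [0.549, -0.027, 0.296]
5.0 [-1.3, -2.1, 0.0] [-0.0156, 0.0105, -0.0659] [0.545, -0.025, 0.296]
8.0 [-2.1, -3.4, 0.0] [-0.0201, 0.0133, -0.0655] [0.54, -0.022, 0.296]
11.0 [-2.9, -4.7, 0.0] [-0.0246, 0.0161, -0.0655] [0.536, -0.019, 0.297]
14.0 [-3.7, -5.9, 0.0] [-0.029, 0.0189, -0.0657] [0.531, -0.016, 0.296]
17.0 [-4.5, -7.2, 0.0] [-0.0335, 0.0217, -0.0662] [0.527, -0.013, 0.296]
20.0 [-5.3, -8.5, 0.0] [-0.0379, 0.0245, -0.067] [0.523, -0.011, 0.295]
23.0 [-6.1, -9.7, 0.0] [-0.0422, 0.0272, -0.0681] [0.518, -0.008, 0.294]
26.0 [-6.9, -11.0, 0.0] [-0.0466, 0.0299, -0.0694] [0.514, -0.005, 0.293]
29.0 [-7.7, -12.3, 0.0] [-0.0508, 0.0326, -0.071] [0.51, -0.002, 0.291]
32.0 [-8.5, -13.5, 0.0] [-0.0549, 0.0352, -0.0728] [0.505, 0.0, 0.289]
35.0 [-9.3, -14.8, 0.0] [-0.059, 0.0378, -0.0749] [0.501, 0.003, 0.287]
38.0 [-10.1, -16.1, 0.0] [-0.063, 0.0402, -0.0772] [0.497, 0.005, 0.285]
41.0 [-10.9, -17.4, 0.0] [-0.0668, 0.0427, -0.0798] [0.494, 0.008, 0.282]
44.0 [-11.7, -18.6, 0.0] [-0.0705, 0.045, -0.0826] [0.49, 0.01, 0.279]
47.0 [-12.5, -19.9, 0.0] [-0.0741, 0.0472, -0.0856] [0.486, 0.012, 0.276]
50.0 [-13.3, -21.2, 0.0] [-0.0775, 0.0494, -0.0889] [0.483, 0.014, 0.273]
53.0 [-14.1, -22.4, 0.0] [-0.0808, 0.0515, -0.0923] [0.48, 0.016, 0.27]
56.0 [-14.9, -23.7, 0.0] [-0.0839, 0.0534, -0.096] [0.476, 0.018, 0.266]
59.0 [-15.7, -25.0, 0.0] [-0.0869, 0.0553, -0.0998] [0.474, 0.02, 0.262]
62.0 [-16.5, -26.3, 0.0] [-0.0897, 0.057, -0.1038] [0.471, 0.022, 0.258]
```

Descending beside the spoke, then creeping into contact.

Request:
send_rows:
  series:
    - [[0, 0, 0], [0, 0, -0.025], 0]
    - [[0, 0, 0], [0, 0, -0.05], 0]
    - [[0, 0, 0], [0, 0, -0.068], 0]
    - [[0, 0, 0], [-0.002, 0.002, -0.068], 0]
    - [[0, 0, 0], [-0.007, 0.005, -0.067], 0]
    - [[-0.5, -0.8, 0], [-0.011, 0.008, -0.066], 0]
    - [[-1.3, -2.1, 0], [-0.016, 0.0105, -0.066], 0]
    - [[-2.1, -3.4, 0], [-0.02, 0.013, -0.0655], 0]
    - [[-2.9, -4.7, 0], [-0.025, 0.016, -0.0655], 0]
    - [[-2.9, -4.7, 0], [-0.025, 0.016, -0.0655], 0]

```text
clock: 3.8
position: [0.5353, -0.017, 0.2971]
orientation: [-3.14, -0.099, -0.558]
wrist_force: [0.0, 0.7, 0.4]
gripper_width: -0.0001
finger_force: 0.1
```

```bash
cat >> h.py <<'E'
def wheel(n,f,th,q):
    "least-squares wheel angle near th from caps found in the image"
    O=[]
    for k in range(6):
        p=proj(f,[wheelpt(q,th+k*np.pi/3,.126)])[0]
        try: s,m=snap(f,p,k==0,11)
        except Exception: continue
        if m>25: O.append((k,s,m))
    r=least_squares(lambda t:np.concatenate([proj(f,[wheelpt(q,t[0]+k*np.pi/3,.126)])[0]-s for k,s,m in O]),[th],loss="soft_l1")
    return np.degrees(r.x[0]),[(k,m) for k,s,m in O],np.abs(r.fun).max()
E
cat > look.py <<'E'
import sys;from h import *;from station import bot
q=np.load("q.npy");s=bot.get_state();print(s["position"].round(4),s["orientation"].round(3),s["wrist_force"].round(1))
for n in("scene","side"):
    f=bot.grab_frame(n)
    best=min((wheel(n,f,np.radians(float(sys.argv[1])+d),q) for d in(-6,0,6)),key=lambda r:r[2]-2*len(r[1])); print(n,best)
E
python3 look.py 110; python3 -c "
from stroke import *
show(np.array(path(11,11,1)[0][1]),11,62,18)"
```

```text
[ 0.5353 -0.017   0.2971] [-3.14  -0.099 -0.558] [0.  0.7 0.4]
scene (np.float64(107.91902400766087), [(0, np.int64(95)), (1, np.int64(72)), (2, np.int64(37)), (3, np.int64(82)), (4, np.int64(45)), (5, np.int64(95))], np.float64(1.637189308081048))
side (np.float64(108.52744604835046), [(0, np.int64(78)), (3, np.int64(79)), (4, np.int64(60)), (5, np.int64(102))], np.float64(2.4667010012835817))
11.0 [-2.9, -4.7, 0.0] [0.0, 0.0, 0.0] [0.536, -0.019, 0.297]
14.0 [-3.7, -5.9, 0.0] [-0.0045, 0.0028, -0.0002] [0.531, -0.016, 0.296]
17.0 [-4.5, -7.2, 0.0] [-0.0089, 0.0056, -0.0007] [0.527, -0.013, 0.296]
20.0 [-5.3, -8.5, 0.0] [-0.0133, 0.0084, -0.0015] [0.523, -0.011, 0.295]
23.0 [-6.1, -9.7, 0.0] [-0.0177, 0.0111, -0.0026] [0.518, -0.008, 0.294]
26.0 [-6.9, -11.0, 0.0] [-0.022, 0.0138, -0.0039] [0.514, -0.005, 0.293]
29.0 [-7.7, -12.3, 0.0] [-0.0262, 0.0165, -0.0055] [0.51, -0.002, 0.291]
32.0 [-8.5, -13.5, 0.0] [-0.0304, 0.0191, -0.0073] [0.505, 0.0, 0.289]
35.0 [-9.3, -14.8, 0.0] [-0.0345, 0.0216, -0.0094] [0.501, 0.003, 0.287]
38.0 [-10.1, -16.1, 0.0] [-0.0384, 0.0241, -0.0117] [0.497, 0.005, 0.285]
41.0 [-10.9, -17.4, 0.0] [-0.0423, 0.0265, -0.0143] [0.494, 0.008, 0.282]
44.0 [-11.7, -18.6, 0.0] [-0.046, 0.0289, -0.0171] [0.49, 0.01, 0.279]
47.0 [-12.5, -19.9, 0.0] [-0.0496, 0.0311, -0.0201] [0.486, 0.012, 0.276]
50.0 [-13.3, -21.2, 0.0] [-0.053, 0.0333, -0.0234] [0.483, 0.014, 0.273]
53.0 [-14.1, -22.4, 0.0] [-0.0563, 0.0353, -0.0268] [0.48, 0.016, 0.27]
56.0 [-14.9, -23.7, 0.0] [-0.0594, 0.0373, -0.0305] [0.476, 0.018, 0.266]
59.0 [-15.7, -25.0, 0.0] [-0.0623, 0.0391, -0.0343] [0.474, 0.02, 0.262]
62.0 [-16.5, -26.3, 0.0] [-0.0651, 0.0409, -0.0383] [0.471, 0.022, 0.258]h.py:9: RuntimeWarning: Mean of empty slice.
  v,u=np.nonzero(m); return np.array([u.mean()+x-w,v.mean()+y-w]),m.sum()
  ret = ret.dtype.type(ret / rcount)
```

The wheel is at 108°, which matches the contact model to within 1°. Continuing stroke 1.

Request:
send_rows:
  series:
    - [[-0.8, -1.2, 0], [-0.0045, 0.003, 0], 0]
    - [[-1.6, -2.5, 0], [-0.009, 0.0055, -0.0005], 0]
    - [[-2.4, -3.8, 0], [-0.0135, 0.0085, -0.0015], 0]
    - [[-3.2, -5, 0], [-0.0175, 0.011, -0.0025], 0]
    - [[-4, -6.3, 0], [-0.022, 0.014, -0.004], 0]
    - [[-4.8, -7.6, 0], [-0.026, 0.0165, -0.0055], 0]
    - [[-5.6, -8.8, 0], [-0.0305, 0.019, -0.0075], 0]
    - [[-6.4, -10.1, 0], [-0.0345, 0.0215, -0.0095], 0]
    - [[-7.2, -11.4, 0], [-0.0385, 0.024, -0.0115], 0]
    - [[-7.2, -11.4, 0], [-0.0385, 0.024, -0.0115], 0]

```text
clock: 4.9
position: [0.4961, 0.0072, 0.2835]
orientation: [3.141, -0.331, -0.558]
wrist_force: [-0.2, 0.4, 1.0]
gripper_width: -0.0005
finger_force: 0.0
```

```bash
python3 -W ignore look.py 82; python3 -c "
from stroke import *
show(np.array(path(38,38,1)[0][1]),38,62,9)"
```

```text
[0.4961 0.0072 0.2835] [ 3.141 -0.331 -0.558] [-0.2  0.4  1. ]
scene (np.float64(80.38606207711854), [(0, np.int64(108)), (1, np.int64(84)), (2, np.int64(42)), (3, np.int64(46)), (4, np.int64(72)), (5, np.int64(117))], np.float64(1.346960456483174))
side (np.float64(81.27266642677974), [(0, np.int64(92)), (1, np.int64(54)), (3, np.int64(65)), (4, np.int64(86)), (5, np.int64(106))], np.float64(2.1160912658843927))
38.0 [-10.1, -16.1, 0.0] [0.0, 0.0, 0.0] [0.497, 0.005, 0.285]
41.0 [-10.9, -17.4, 0.0] [-0.0038, 0.0024, -0.0026] [0.494, 0.008, 0.282]
44.0 [-11.7, -18.6, 0.0] [-0.0076, 0.0047, -0.0054] [0.49, 0.01, 0.279]
47.0 [-12.5, -19.9, 0.0] [-0.0111, 0.007, -0.0084] [0.486, 0.012, 0.276]
50.0 [-13.3, -21.2, 0.0] [-0.0146, 0.0092, -0.0117] [0.483, 0.014, 0.273]
53.0 [-14.1, -22.4, 0.0] [-0.0179, 0.0112, -0.0151] [0.48, 0.016, 0.27]
56.0 [-14.9, -23.7, 0.0] [-0.021, 0.0132, -0.0187] [0.476, 0.018, 0.266]
59.0 [-15.7, -25.0, 0.0] [-0.0239, 0.015, -0.0226] [0.474, 0.02, 0.262]
62.0 [-16.5, -26.3, 0.0] [-0.0267, 0.0168, -0.0266] [0.471, 0.022, 0.258]
```

Request:
send_rows:
  series:
    - [[-0.8, -1.3, 0], [-0.004, 0.0025, -0.0025], 0]
    - [[-1.6, -2.5, 0], [-0.0075, 0.0045, -0.0055], 0]
    - [[-2.4, -3.8, 0], [-0.011, 0.007, -0.0085], 0]
    - [[-3.2, -5.1, 0], [-0.0145, 0.009, -0.0115], 0]
    - [[-4, -6.3, 0], [-0.018, 0.011, -0.015], 0]
    - [[-4.8, -7.6, 0], [-0.021, 0.013, -0.0185], 0]
    - [[-5.6, -8.9, 0], [-0.024, 0.015, -0.0225], 0]
    - [[-6.4, -10.2, 0], [-0.0265, 0.017, -0.0265], 0]
    - [[-6.4, -10.2, 0], [-0.0265, 0.017, -0.0265], 0]

```text
clock: 5.9
position: [0.4692, 0.0239, 0.2561]
orientation: [3.139, -0.541, -0.557]
wrist_force: [-0.2, 0.3, -0.4]
gripper_width: -0.0
finger_force: 0.0
```

```bash
python3 -W ignore look.py 58
python3 - <<'E'
from station import bot
import cv2,numpy as np
a=bot.grab_frame("scene")["img"][100:300,200:420];b=bot.grab_frame("side")["img"][120:320,180:400]
cv2.imwrite("pics/c2.png",cv2.resize(np.hstack([a,b]),(800,364),interpolation=cv2.INTER_CUBIC)[:,:,::-1])
E
```

```text
[0.4692 0.0239 0.2561] [ 3.139 -0.541 -0.557] [-0.2  0.3 -0.4]
scene (np.float64(56.77423649674035), [(0, np.int64(103)), (1, np.int64(98)), (2, np.int64(70)), (3, np.int64(36)), (4, np.int64(61)), (5, np.int64(109))], np.float64(1.6742258219665587))
side (np.float64(57.485401457540355), [(0, np.int64(100)), (1, np.int64(73)), (3, np.int64(37)), (4, np.int64(82)), (5, np.int64(103))], np.float64(1.4158104337676036))
```

View pics/c2.png

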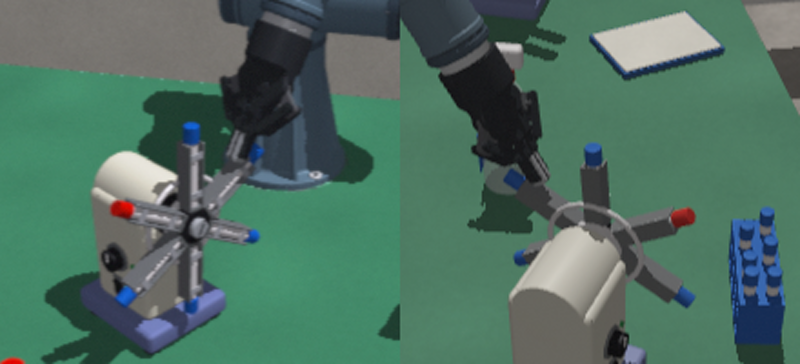

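The red cap has reached 57° (left panel 122,208; right panel 683,217). The next blue spoke stands nearly upright, and the finger rests on the pushed spoke. Now I retract along the fingers and come back over the top for stroke 2.

Request:
send_rows:
  series:
    - [[0, 0, 0], [-0.015, 0.009, 0.03], 0]
    - [[0, 0, 0], [-0.032, 0.02, 0.063], 0]
    - [[0, 0, 0], [-0.05, 0.032, 0.1], 0]
    - [[0, 0, 0], [-0.05, 0.032, 0.14], 0]
    - [[0, 0, 0], [-0.04, 0.025, 0.165], 0]
    - [[4, 6.4, 0], [-0.01, 0.006, 0.165], 0]
    - [[8, 12.8, 0], [0.02, -0.012, 0.165], 0]
    - [[12, 19.2, 0], [0.05, -0.031, 0.165], 0]
    - [[16.5, 26.3, 0], [0.08, -0.05, 0.165], 0]
    - [[16.5, 26.3, 0], [0.09, -0.0565, 0.165], 0]

```text
clock: 7.1
position: [0.565, -0.0381, 0.4144]
orientation: [3.138, 0.017, -0.564]
wrist_force: [-0.6, 0.5, -1.1]
gripper_width: 0.0003
finger_force: 0.0
```

Request:
send_rows:
  series:
    - [[0, 0, 0], [0, 0, 0], 0]
    - [[0, 0, 0], [0, 0, 0], 0]

```text
clock: 7.3
position: [0.5606, -0.0331, 0.4231]
orientation: [-3.141, -0.0, -0.559]
wrist_force: [0.4, 0.4, 0.5]
gripper_width: 0.0
finger_force: 0.0
```

```bash
python3 -W ignore look.py 57; python3 -c "
from stroke import *
show(np.array([.5604,-.035,.362]),-4,11,6)"
```

```text
[ 0.5606 -0.0331  0.4231] [-3.141 -0.    -0.559] [0.4 0.4 0.5]
scene (np.float64(56.888893747488126), [(0, np.int64(103)), (1, np.int64(98)), (2, np.int64(69)), (3, np.int64(38)), (4, np.int64(91)), (5, np.int64(104))], np.float64(1.6221818077119678))
side (np.float64(57.488218080228286), [(0, np.int64(97)), (1, np.int64(72)), (3, np.int64(37)), (4, np.int64(85)), (5, np.int64(104))], np.float64(1.463905854808786))
-4.0 [-0.0, -0.0, 0.0] [-0.0023, 0.0021, -0.0681] [0.558, -0.033, 0.294]
-1.0 [-0.0, -0.0, 0.0] [-0.0067, 0.0049, -0.0672] [0.554, -0.03, 0.295]
2.0 [-0.5, -0.8, 0.0] [-0.0111, 0.0077, -0.0665] [0.549, -0.027, 0.296]
5.0 [-1.3, -2.1, 0.0] [-0.0156, 0.0105, -0.0659] [0.545, -0.025, 0.296]
8.0 [-2.1, -3.4, 0.0] [-0.0201, 0.0133, -0.0655] [0.54, -0.022, 0.296]
11.0 [-2.9, -4.7, 0.0] [-0.0246, 0.0161, -0.0655] [0.536, -0.019, 0.297]
```

Request:
send_rows:
  series:
    - [[0, 0, 0], [0, 0, -0.04], 0]
    - [[0, 0, 0], [0, 0, -0.08], 0]
    - [[0, 0, 0], [0, 0, -0.11], 0]
    - [[0, 0, 0], [0, 0, -0.129], 0]
    - [[0, 0, 0], [-0.003, 0.001, -0.129], 0]
    - [[0, 0, 0], [-0.007, 0.003, -0.128], 0]
    - [[-0.5, -0.8, 0], [-0.0115, 0.006, -0.1275], 0]
    - [[-1.3, -2.1, 0], [-0.016, 0.009, -0.127], 0]
    - [[-2.1, -3.4, 0], [-0.0205, 0.0115, -0.1265], 0]
    - [[-2.9, -4.7, 0], [-0.025, 0.0145, -0.1265], 0]

```text
clock: 8.4
position: [0.5361, -0.0187, 0.2978]
orientation: [-3.14, -0.102, -0.559]
wrist_force: [1.6, -0.2, 2.8]
gripper_width: 0.0002
finger_force: 1.2
```

Request:
send_rows:
  series:
    - [[-0.8, -1.2, 0], [-0.0045, 0.003, 0], 0]
    - [[-1.6, -2.5, 0], [-0.009, 0.0055, -0.0005], 0]
    - [[-2.4, -3.8, 0], [-0.0135, 0.0085, -0.0015], 0]
    - [[-3.2, -5, 0], [-0.0175, 0.011, -0.0025], 0]
    - [[-4, -6.3, 0], [-0.022, 0.014, -0.004], 0]
    - [[-4.8, -7.6, 0], [-0.026, 0.0165, -0.0055], 0]
    - [[-5.6, -8.8, 0], [-0.0305, 0.019, -0.0075], 0]
    - [[-6.4, -10.1, 0], [-0.0345, 0.0215, -0.0095], 0]
    - [[-7.2, -11.4, 0], [-0.0385, 0.024, -0.0115], 0]
    - [[-7.2, -11.4, 0], [-0.0385, 0.024, -0.0115], 0]

```text
clock: 9.4
position: [0.4959, 0.0061, 0.2836]
orientation: [3.141, -0.331, -0.558]
wrist_force: [0.7, 0.9, -0.9]
gripper_width: -0.0002
finger_force: 0.0
```

```bash
python3 -W ignore look.py 21
```

```text
[0.4959 0.0061 0.2836] [ 3.141 -0.331 -0.558] [ 0.7  0.9 -0.9]
scene (np.float64(20.648274464282064), [(0, np.int64(115)), (1, np.int64(111)), (2, np.int64(86)), (3, np.int64(46)), (4, np.int64(45)), (5, np.int64(74))], np.float64(1.3923003926893216))
side (np.float64(21.46851966184792), [(0, np.int64(101)), (1, np.int64(94)), (2, np.int64(56)), (4, np.int64(64)), (5, np.int64(85))], np.float64(2.275870632328747))
```

Request:
send_rows:
  series:
    - [[-0.8, -1.3, 0], [-0.004, 0.0025, -0.0025], 0]
    - [[-1.6, -2.5, 0], [-0.0075, 0.0045, -0.0055], 0]
    - [[-2.4, -3.8, 0], [-0.011, 0.007, -0.0085], 0]
    - [[-3.2, -5.1, 0], [-0.0145, 0.009, -0.0115], 0]
    - [[-4, -6.3, 0], [-0.018, 0.011, -0.015], 0]
    - [[-4.8, -7.6, 0], [-0.021, 0.013, -0.0185], 0]
    - [[-5.2, -8.3, 0], [-0.0225, 0.014, -0.0205], 0]
    - [[-5.6, -8.9, 0], [-0.024, 0.015, -0.0225], 0]
    - [[-5.6, -8.9, 0], [-0.024, 0.015, -0.0225], 0]

```text
clock: 10.4
position: [0.4727, 0.0205, 0.2616]
orientation: [3.14, -0.514, -0.558]
wrist_force: [-0.8, -0.7, -0.3]
gripper_width: -0.0002
finger_force: 0.0
```

```bash
python3 -W ignore look.py 0
```

```text
[0.4727 0.0205 0.2616] [ 3.14  -0.514 -0.558] [-0.8 -0.7 -0.3]
scene (np.float64(0.7652132905735896), [(0, np.int64(108)), (1, np.int64(108)), (2, np.int64(98)), (3, np.int64(60)), (4, np.int64(39)), (5, np.int64(63))], np.float64(1.7171744242185127))
side (np.float64(1.2793972977400134), [(0, np.int64(83)), (1, np.int64(102)), (2, np.int64(71)), (4, np.int64(39)), (5, np.int64(79))], np.float64(1.4211786226883305))
```

The wheel is at about 1°, well within 5°. Retracting along the fingers.

Request:
send_rows:
  series:
    - [[0, 0, 0], [-0.006, 0.004, 0.012], 0]
    - [[0, 0, 0], [-0.015, 0.009, 0.03], 0]
    - [[0, 0, 0], [-0.032, 0.02, 0.063], 0]
    - [[0, 0, 0], [-0.05, 0.032, 0.1], 0]
    - [[0, 0, 0], [-0.05, 0.032, 0.14], 0]
    - [[0, 0, 0], [-0.06, 0.038, 0.18], 0]
    - [[0, 0, 0], [-0.06, 0.038, 0.18], 0]
    - [[0, 0, 0], [-0.06, 0.038, 0.18], 0]

```text
clock: 11.3
position: [0.4135, 0.0584, 0.4431]
orientation: [-3.141, -0.516, -0.559]
wrist_force: [-0.4, -0.1, 0.1]
gripper_width: -0.0002
finger_force: 0.0
```

```bash
python3 -W ignore look.py 0
python3 - <<'E'
from station import bot
import cv2
cv2.imwrite("pics/end.png",bot.grab_frame("scene")["img"][:,:,::-1])
E
```

```text
[0.4135 0.0584 0.4431] [-3.141 -0.516 -0.559] [-0.4 -0.1  0.1]
scene (np.float64(0.8843401941792296), [(0, np.int64(109)), (1, np.int64(108)), (2, np.int64(99)), (3, np.int64(60)), (4, np.int64(39)), (5, np.int64(91))], np.float64(1.6810786213164306))
side (np.float64(1.304641577557616), [(0, np.int64(83)), (1, np.int64(103)), (2, np.int64(71)), (4, np.int64(39)), (5, np.int64(86))], np.float64(1.4341461990304651))
```

View pics/end.png

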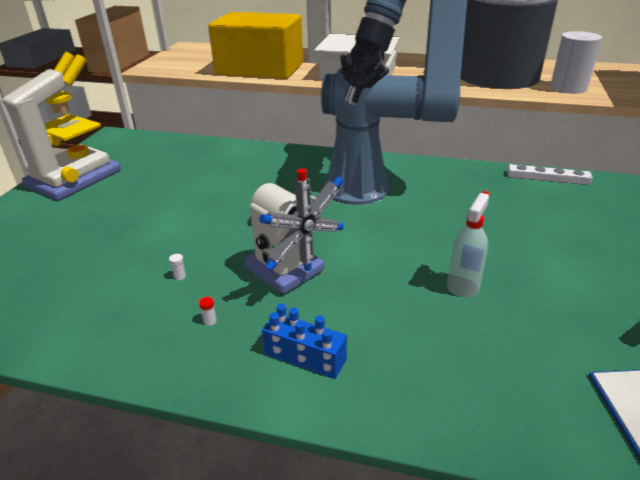

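The red cap is uppermost (302,174) and the wheel reads about 1°. The pots (178,267 and 207,311), rack and spray bottle are where they started, and the arm is clear.

```bash
python3 -c "
from station import bot
print(bot.finish_job())"
```

```text
the job is handed in; nothing more can be done
None
```

The red-capped tube now points straight up to within about 1° and the wheel stayed put after the arm withdrew; the pots, rack and spray bottle look unmoved, and the job is handed in at about 11 s (no verdict was returned).

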